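# Lock a pipette in the service clamp

## Robot

A 7-joint arm with a two-finger parallel gripper is mounted at the origin on a cart in front of the work surface, level with it; the furniture and walls round the work are solid. World frame = base frame: x ahead of the robot, y to its left, z up, the work surface at z = 0. Lengths are in m, angles in rad, forces in N, time in s.
With the tool pointing down it reaches from about 0.4 to 0.875 m from the base axis. Payload 6.5 kg.
Tool frame: the origin (TCP) lies at the very end of the fingers, on their centre line; the grasp point (between the pads) lies 19 mm behind it; z points along the fingers, y is the line along which they close (so a half turn about z gives the same grasp; the last joint's range is limited). The gripper opens to 88 mm and grips with 3 to 60 N. Pads are 18 mm wide; open, the fingers measure 123 mm over their backs; the gripper's body (75 mm by 187 mm) begins 45 mm behind the grasp point.
Start: joints at [1.213, 0.536, -0.004, 1.538, 0.003, 1.067, -0.071], TCP at [0.187, -0.623, 0.239] pointing down, gripper open.
Joint ranges: [-2.7, 2.7], [-0.37, 2.16], [-1.27, 1.26], [0.24, 2.4], [-1.31, 4.45], [0.19, 1.91], [-2.76, 2.76]. Speed limits (rad/s): [2.39, 2.39, 3.14, 3.14, 3.14, 3.14, 3.14].

## Interface

Orientations are given as [roll, pitch, yaw] about the fixed x, y, z axes, in that order (R = Rz(yaw) Ry(pitch) Rx(roll)).
In Python, from cell import manip, get_image, get_calibration, spotter gives the robot as it stands.
- The arm moves only by the shell command python3 -m inch 'ROWS' [FORCE]. ROWS is JSON, one flat list of numbers, 7 for each row, row after row: the shift along the tool's x, y, z in mm, then the turn, a rotation vector about the tool's x, y, z in rad, then the finger opening in mm, from 0 to 88.1. In form: [tx, ty, tz, rx, ry, rz, gripper, tx, ty, tz, rx, ry, rz, gripper, ...]. A call has 1 to 20 rows; each row is the pose to reach, as a shift and turn from the pose commanded when the call began, along the tool's axes at that moment; what a row does not reach only later rows make up. A row lasts 1/8 s, in which the tool goes at most 62.5 mm and 10.7 degrees, less where a joint would pass 70% of its speed; a pose out of reach is approached as far as the arm can. A call with a gripper value outside its range is refused whole. The fingers move at their own pace and stop on an object; FORCE is the grip in N (left out, the last holds). Time passes only in rows, so rows that repeat a pose let the fingers close. It gives the time, the measured TCP pose, the force, the opening and the grip force at its end, in the units of the state.
- manip.observe(): the state, without advancing time (a new reading comes with each control period).
- get_image(name): name is "scene" or "top"; returns the picture (420x560x3 uint8, blue, green, red); there is no depth.
- get_calibration(name): a dict with "fx", "fy", "cx", "cy" (pixels), "extrinsics" (4x4, takes a point from camera to world coordinates). Camera axes: x right, y up, looking along -z (the intrinsics and any distortion apply to the point x, -y, -z); pixel columns grow to the right and rows downward; lengths in m; the calibration is good to about 2 mm. A picture is of the moment at which its call begins. get_calibration takes no time and is no camera call.
- manip.sign_off(): hands the job in; it is judged then, once.
Trained networks look in the newest picture that a camera, given by its name, has taken for a name from the list of things; names that differ only in an ending like _2 or _b are one class to them, and where a whole thing is asked for, a point or a joint stands for the part that bears it (a point fixed in the world has none). Each returns a list of dicts, best first, with "score" (0 to 1); they miss things now and then, are a little off and sometimes report something else, mostly with a low value. They report only what shows in the picture. A call takes as long as a camera call. They do not tell look-alikes from the thing itself.
- spotter.recognise(camera, name): "position" ([column, row] in pixels, amid what is visible of it).
The state is a dict: "time_s": time; "joint_pos": joint angles; "dq": joint speeds; "joint_torque": joint torques, N m; "ee_pos": TCP position; "tcp_rot": TCP orientation; "contact_force": force on the tool from outside, world axes, zero at the start; "moment": the same for the moment, N m; "width": finger opening in m; "finger_force": force on a finger pad.
Only numpy, scipy, OpenCV 4.12 (cv2) and the standard library are available. Lean on these libraries where they do the work, as an engineer would, in place of code of your own. Each camera call takes 0.05 s, during which the arm holds its last target. There are 200 camera calls.

## Task

The pipette lies ready in the cradle of the small service clamp with the clamp strap swung aside. Push the strap round with a finger until it lies fully across the pipette against its stop pin, then push the cam lever on it all the way down to lock it, and leave both so. Pick nothing up, do not press on the pipette or shift it in its cradle, and leave the jar, screwdriver and loose nose cone beside the clamp where they are.

Things in the scene. Friction and masses are not known exactly. Their poses are not given: they have to be found in the camera images.
- clamp_base: Fixed aluminium plate, 200 mm (its x) by 180 mm (its y, -100 to +80), 12 mm thick, on the worktop; yaw -0.4 to 0.4 rad. Origin: on the worktop under the cradle's middle. Cradle: two grey rails 64 mm long along x, 25 mm above the worktop, the pipette between them. Steel pivot post at x 0, y -62 mm; stop pin (10 mm thick, top 55 mm over the worktop) at x -14.5, y -35 mm.
- strap (a joint): Angle of the clamp strap about the upright pivot post, rad. 0 = fully across the pipette, against the stop pin (strap along the plate's +y); positive = swung aside, clockwise from above, at 1.5 nearly along the plate's +x. It closes counter-clockwise from above. Stiff, 0.12 N m (about 1.3 N at strap_push): stays where it is left.
- strap_pivot (a point): Point on the strap's pivot axis at half the strap's height, 51 mm over the worktop. Its axes turn with the strap: y along the strap from the pivot to the free end, x across it, z up; closing moves the free end towards its -x.
- strap_push (a point): On the strap's centre line, inside the bar, 95 mm from the pivot axis, 51 mm over the worktop: push sideways here on the +x face. Axes as strap_pivot. The strap is a level dark steel bar 18 mm wide, 14 mm high (44 to 58 mm over the worktop); its round free end is 122 mm from the pivot axis. The pipette's top is 36 mm over the worktop.
- lever (a joint): Angle of the cam lever, rad. 0 = raised, 50 degrees above level; 0.82 = fully down, 3 degrees above level (hard stop). It sits in a yoke on the strap over the pivot post, turns with it and points away from the strap's free end (to the strap's -y). Friction 0.22 N m (4 N at the tip): stays where left. It lowers the rubber pad under the strap 4 mm onto the pipette.
- lever_hinge (a point): Middle of the lever's level hinge axis, on the strap's pivot axis, 72 mm over the worktop. The axis is the strap's x axis.
- lever_tip (a point): Centre of the upper face (looking up and towards the strap's free end) of the lever's black thumb pad, 64 mm from the hinge along the lever, 4 mm above its middle line. Pad 28 mm wide, 24 mm long, 8 mm thick; the lever ends 76 mm from the hinge. About 124 mm over the worktop raised, 79 mm when down. Axes turn with the lever.
- pipette: Hand pipette lying on its side in the cradle, loose, 85 g, 232 mm long along its x, 47 mm wide at its finger hook, 24 mm high; its handle, 25 mm wide, is between the rails. Origin: middle of its underside, on the plate. Nose points to -x.
- grease_jar: Small closed jar, 40 mm diameter, 26 mm high, loose on the worktop beside the clamp; origin under its middle. To be left alone.
- driver: Small screwdriver, 160 mm long (along its x), 23 mm high, loose on the worktop beside the clamp; origin under its middle. To be left alone.
- nose_cone: Dismounted pipette nose cone, 86 mm long (along its x), 19 mm high, loose on the worktop beside the clamp; origin under its middle. To be left alone.
There are look-alikes about, which are no part of the job. Leave any pink look-alike of the pipette alone.

How it is judged:
By the outcome, as a careful person would: the job done as asked, in the order asked, and still so for the second after the job is handed in, with the robot touching nothing.
It also fails if it takes over 48 s, if anything falls off the work surface, if the arm or the gripper's body presses on something with over 40 N, if the wrist force passes 120 N, or if a joint passes its speed limit or range.

## Working session

There is one attempt and no reset: what is moved stays moved. The work goes in short steps, Python scripts to look and compute and a shell command to move; the robot and the scene stay as the last step left them, time stands still between calls to the robot, and variables do not carry over. Pictures are saved under pics/ and viewed, at most 10 in all, crops included, and the job is handed in when it is done.

```bash
mkdir -p pics; ls; cat > h.py <<'E'
import numpy as np, cv2
from cell import manip, get_image, get_calibration, spotter
def cal(n):
    c=get_calibration(n); return c
def proj(n,P):
    c=cal(n); E=np.array(c["extrinsics"]); p=np.linalg.inv(E)@np.append(P,1)
    return np.array([c["cx"]+c["fx"]*p[0]/-p[2], c["cy"]+c["fy"]*-p[1]/-p[2]])
def ray(n,uv):
    c=cal(n); E=np.array(c["extrinsics"])
    d=np.array([(uv[0]-c["cx"])/c["fx"],-(uv[1]-c["cy"])/c["fy"],-1]); d=E[:3,:3]@d
    return E[:3,3], d/np.linalg.norm(d)
def atz(n,uv,z):
    o,d=ray(n,uv); return o+d*(z-o[2])/d[2]
def tri(a,b):
    (o1,d1),(o2,d2)=a,b
    s=np.linalg.lstsq(np.c_[d1,-d2],o2-o1,rcond=None)[0]
    p,q=o1+s[0]*d1,o2+s[1]*d2; return (p+q)/2,np.linalg.norm(p-q)
E
python3 - <<'E'
from h import *
np.set_printoptions(precision=4,suppress=True)
for n in("scene","top"):
    cv2.imwrite(f"pics/{n}0.png",get_image(n)); c=cal(n); print(n,{k:v for k,v in c.items() if k!="extrinsics"}); print(np.array(c["extrinsics"]))
    for t in["clamp_base","strap","strap_pivot","strap_push","lever","lever_hinge","lever_tip","pipette","grease_jar","driver","nose_cone"]:
        print(t,[(np.round(r["position"]).tolist(),round(r["score"],2)) for r in spotter.recognise(n,t)][:4])
s=manip.observe(); print(s["time_s"],s["ee_pos"],s["tcp_rot"],s["joint_pos"])
E
```

```text
pics
scene {'fx': 546.2162892654746, 'fy': 546.2162892654746, 'cx': 285.4630999971252, 'cy': 215.90765674053708}
[[-0.7982  0.262  -0.5424 -0.1361]
 [-0.6023 -0.3612  0.7119  0.8272]
 [-0.0094  0.8949  0.4461  0.6341]
 [ 0.      0.      0.      1.    ]]
clamp_base [([273.0, 267.0], 0.95)]
strap [([269.0, 231.0], 0.76)]
strap_pivot [([268.0, 233.0], 0.56)]
strap_push [([270.0, 231.0], 0.94), ([292.0, 208.0], 0.58)]
lever [([293.0, 208.0], 0.68)]
lever_hinge [([290.0, 210.0], 0.69), ([275.0, 265.0], 0.36)]
lever_tip [([294.0, 210.0], 0.68)]
pipette [([302.0, 204.0], 0.8), ([266.0, 257.0], 0.78), ([286.0, 306.0], 0.65)]
grease_jar [([284.0, 308.0], 0.56)]
driver [([199.0, 294.0], 0.76)]
nose_cone [([325.0, 236.0], 0.75), ([202.0, 296.0], 0.43)]
top {'fx': 513.3589842818666, 'fy': 513.3589842818666, 'cx': 275.4853620497419, 'cy': 216.07185390085527}
[[-0.0128  0.9971 -0.0755  0.4252]
 [-0.9996 -0.0109  0.0257  0.0196]
 [ 0.0248  0.0758  0.9968  1.2891]
 [ 0.      0.      0.      1.    ]]
clamp_base [([264.0, 218.0], 0.9)]
strap [([277.0, 200.0], 0.65)]
strap_pivot [([273.0, 198.0], 0.9)]
strap_push [([276.0, 200.0], 0.74)]
lever [([291.0, 213.0], 0.69)]
lever_hinge [([293.0, 215.0], 0.51), ([276.0, 202.0], 0.4)]
lever_tip [([288.0, 215.0], 0.53)]
pipette [([256.0, 219.0], 0.88), ([364.0, 171.0], 0.88)]
grease_jar [([214.0, 274.0], 0.76)]
driver [([185.0, 206.0], 0.77)]
nose_cone [([326.0, 233.0], 0.5)]
1.2 [ 0.187  -0.6225  0.2387] [3.1415 0.     0.2918] [ 1.2128  0.5364 -0.0044  1.5379  0.0026  1.0673 -0.0712]
```

View pics/scene0.png

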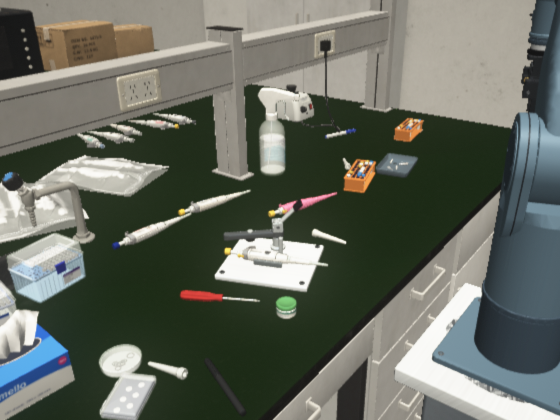

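View pics/top0.png

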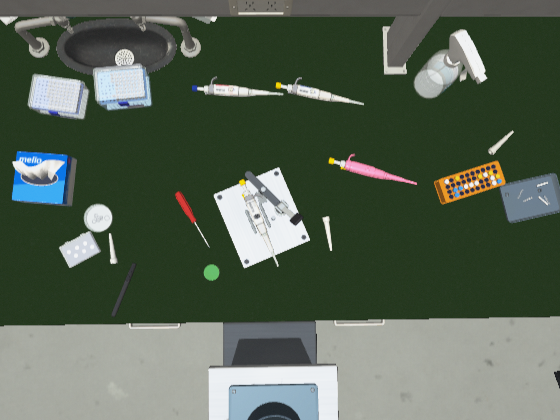

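The top view shows one clamp, its plate centred near (262,218). The white pipette lies in it from tail (242,183) to nose (278,266), with the dark strap from (290,213) to about (250,175). The pink look-alike is at (375,172), well away from the clamp, and the other white pipettes are at (237,90) and (320,93). Next I enlarge both views.

```bash
python3 - <<'E'
from h import *
a=cv2.imread("pics/top0.png")[160:275,205:315]; b=cv2.imread("pics/scene0.png")[185:300,205:350]
a=cv2.resize(a,None,fx=5,fy=5,interpolation=cv2.INTER_CUBIC); b=cv2.resize(b,None,fx=5,fy=5,interpolation=cv2.INTER_CUBIC)
cv2.imwrite("pics/topc.png",a); cv2.imwrite("pics/scenec.png",b)
E
```

```text
(no output)
```

View pics/topc.png

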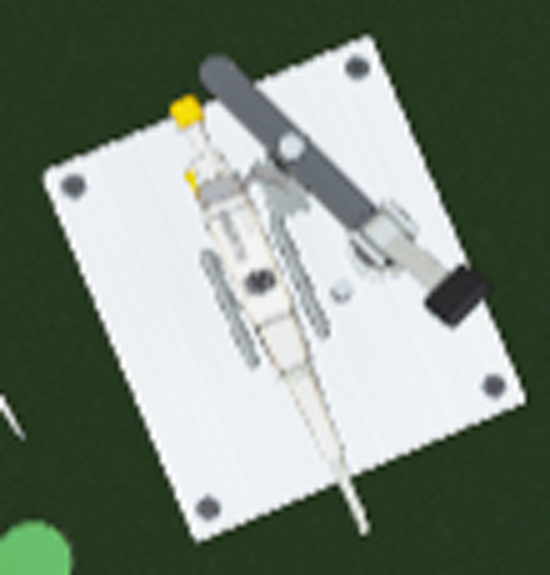

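View pics/scenec.png

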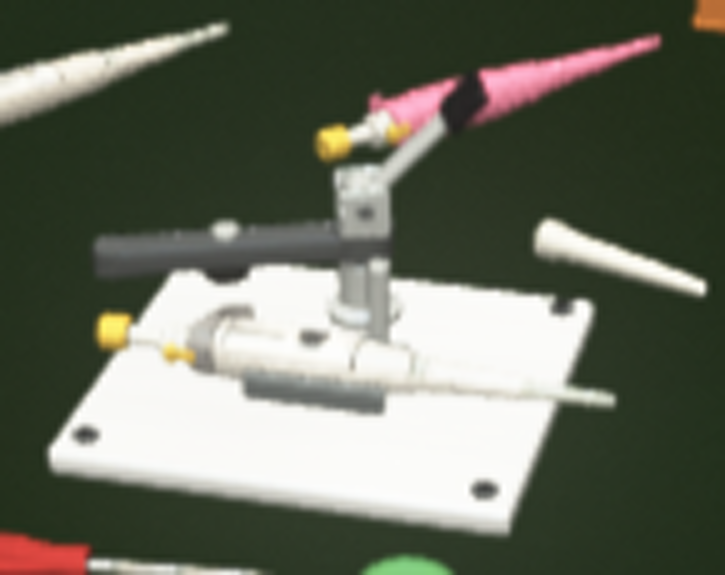

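The crop confirms the right clamp: the strap's free end is at top-crop (215,68), the pivot and yoke at (382,235), the lever pad at (457,293) and the stop pin at (342,290). Now I fit the pose from both views.

```bash
cat >> h.py <<'E'
def W(P,X):  # plate->world
    c,s=np.cos(P[3]),np.sin(P[3]); return np.array([P[0]+c*X[0]-s*X[1],P[1]+s*X[0]+c*X[1],P[2]+X[2]])
def strapdir(a): return np.array([np.sin(a),np.cos(a),0])
def leverpt(sa,la):
    el=np.deg2rad(50)-la; d=strapdir(sa); return np.array([0,-.062,.072])+ -d*(.064*np.cos(el))+np.array([0,0,1])*(.064*np.sin(el))+.004*(d*np.sin(el)+np.array([0,0,np.cos(el)]))
E
python3 - <<'E'
from h import *
from scipy.optimize import least_squares
np.set_printoptions(precision=4,suppress=True)
C=[(.1,.08),(.1,-.1),(-.1,-.1),(-.1,.08)]
T=[(213.6,194.6),(279.4,167.4),(310,240),(244.4,268.2)]
S=[(215,275),(240,238.6),(323.6,245.6),(307,289)]
f=lambda n,u,v:((205 if n=="top" else 205)+(u+.5)/5-.5,(160 if n=="top" else 185)+(v+.5)/5-.5)
def res(P):
    r=[]
    for c,t,s in zip(C,T,S):
        X=W(P,(*c,.012)); r+=[proj("top",X)-t,proj("scene",X)-s]
    sd=strapdir(P[4]); r+=[proj("top",W(P,np.array([0,-.062,.058])+sd*.122))-f("top",205,60)]
    r+=[proj("top",W(P,(-.0145,-.035,.055)))-f("top",342,290)]
    L=W(P,leverpt(P[4],0)); r+=[proj("top",L)-f("top",455,292),proj("scene",L)-f("scene",463,102)]
    return np.concatenate(r)
q=least_squares(res,[.45,.05,0,.4,1.2],loss="soft_l1"); P=q.x; print(P); print(res(P).reshape(-1,2))
np.save("P.npy",P)
sd=strapdir(P[4])
print("pivot",W(P,(0,-.062,.051)),"push",W(P,np.array([0,-.062,.051])+sd*.095),"end",W(P,np.array([0,-.062,.051])+sd*.122),"lever",W(P,leverpt(P[4],0)))
p,g=tri(ray("top",f("top",455,292)),ray("scene",f("scene",463,102)));print("tri lever",p,g)
p,g=tri(ray("top",f("top",290,147)),ray("scene",f("scene",225,228)));print("tri strap bolt",p,g)
for a in(0,):
    sd=strapdir(a);print("closed push",W(P,np.array([0,-.062,.051])+sd*.095),"lever up",W(P,leverpt(0,0)),"down",W(P,leverpt(0,.82)))
for n,u in(("grease_jar",(212,272)),("driver",(186,207)),("nose_cone",(328,233))): print(n,atz("top",u,.012))
E
```

```text
[ 0.5152  0.0296 -0.006   0.392   1.1961]
[[-0.2572  0.4465]
 [-0.682   1.2873]
 [-0.1297 -0.0578]
 [ 1.6494 -2.0319]
 [ 0.767   0.1851]
 [ 0.0446  0.7119]
 [ 0.0535  0.4909]
 [-0.3052  0.0416]
 [ 0.8441  0.5652]
 [ 0.8266  0.1553]
 [-1.1121 -1.0228]
 [-3.2328 -0.7248]]
pivot [ 0.5388 -0.0277  0.045 ] push [0.6073 0.0382 0.045 ] end [0.6267 0.0569 0.045 ] lever [ 0.5114 -0.0541  0.1175]
tri lever [ 0.5077 -0.0579  0.1154] 0.003796373589874402
tri strap bolt [0.5833 0.0176 0.061 ] 0.0018308597389940498
closed push [0.5026 0.0601 0.045 ] lever up [ 0.5534 -0.0629  0.1175] down [ 0.5632 -0.0866  0.0733]
grease_jar [0.3853 0.1451 0.012 ]
driver [0.547  0.2091 0.012 ]
nose_cone [ 0.4782 -0.1439  0.012 ]
```

```bash
python3 -m inch '[60,-47,0,0,0,-0.05,0,120,-94,0,0,0,-0.1,0,180,-141,0,0,0,-0.15,0,240,-188,0,0,0,-0.2,0,300,-235,0,0,0,-0.25,0,360,-282,0,0,0,-0.3,0,420,-329,0,0,0,-0.35,0,480,-376,0,0,0,-0.4,0,540,-422,0,0,0,-0.45,0,580,-450,0,0,0,-0.475,0,611,-475,0,0,0,-0.475,0,611,-475,0,0,0,-0.475,0,611,-475,0,0,0,-0.475,0,611,-475,0,0,0,-0.475,0,611,-475,0,0,0,-0.475,0,611,-475,0,0,0,-0.475,0]' 40
python3 - <<'E'
from h import *
from scipy.optimize import least_squares
np.set_printoptions(precision=4,suppress=True)
C=[(.1,.08),(.1,-.1),(-.1,-.1),(-.1,.08)]
T=[(213.6,194.6),(279.4,167.4),(310,240),(244.4,268.2)]
S=[(215,275),(240,238.6),(323.6,245.6),(307,289)]
f=lambda n,u,v:(205+(u+.5)/5-.5,(160 if n=="top" else 185)+(v+.5)/5-.5)
def res(p):
    P=np.r_[p[:2],0,p[2:]]; r=[]
    for i,(c,t,s) in enumerate(zip(C,T,S)):
        X=W(P,(*c,.012)); r.append(proj("top",X)-t)
        if i!=1: r.append(proj("scene",X)-s)
    sd=strapdir(P[4]); r+=[proj("top",W(P,np.array([0,-.062,.058])+sd*.122))-f("top",205,60)]
    r+=[proj("top",W(P,(-.0145,-.035,.055)))-f("top",342,290)]
    L=W(P,leverpt(P[4],0)); r+=[proj("top",L)-f("top",455,292)]
    return np.concatenate(r)
q=least_squares(res,[.515,.03,.4,1.2],loss="soft_l1"); P=np.r_[q.x[:2],0,q.x[2:]]; print(P); print(res(q.x).reshape(-1,2))
np.save("P.npy",P)
for a in(P[4],.8,.4,0):
    sd=strapdir(a);print(a,"push",W(P,np.array([0,-.062,.051])+sd*.095),"lever up",W(P,leverpt(a,0)),"down",W(P,leverpt(a,.82)))
E
```

```text
time_s: 3.2
ee_pos: [0.635, 0.0061, 0.2388]
tcp_rot: [3.141, 0.001, 0.764]
contact_force: [0.3, 0.8, 0.2]
width: 0.0003
finger_force: 0.0
[0.5144 0.0303 0.     0.3892 1.1929]
[[-0.7225  0.3478]
 [-0.91   -0.9476]
 [-0.2029 -0.1046]
 [ 0.6389  0.5735]
 [ 0.2946 -1.2676]
 [-0.475   0.8329]
 [-0.3223 -2.0972]
 [ 0.4678  0.5598]
 [ 0.5724  0.338 ]
 [-1.2386 -0.8152]]
1.1929170495931094 push [0.6063 0.0389 0.051 ] lever up [ 0.5105 -0.0535  0.1236] down [ 0.4921 -0.0713  0.0794]
0.8 push [0.5759 0.0601 0.051 ] lever up [ 0.5227 -0.062   0.1236] down [ 0.5125 -0.0854  0.0794]
0.4 push [0.5389 0.068  0.051 ] lever up [ 0.5375 -0.0651  0.1236] down [ 0.5372 -0.0907  0.0794]
0 push [0.5019 0.0609 0.051 ] lever up [ 0.5524 -0.0623  0.1236] down [ 0.5621 -0.086   0.0794]
```

```bash
python3 -m inch '[0,0,50,0,0,0,0,0,0,100,0,0,0,0,0,0,150,0,0,0,0,0,0,180,0,0,0,0,0,0,191,0,0,0,0,0,0,191,0,0,0,0,0,0,191,0,0,0,0]'
python3 - <<'E'
from h import *
a=get_image("top")[130:250,205:345]; b=get_image("scene")[150:290,195:345]
a=cv2.resize(a,(600,514),interpolation=cv2.INTER_CUBIC)[:, :400]; b=cv2.resize(b,(550,514),interpolation=cv2.INTER_CUBIC)
cv2.imwrite("pics/d.png",np.hstack([a,b])[:,:800])
E
```

```text
time_s: 4.08
ee_pos: [0.6367, 0.008, 0.0494]
tcp_rot: [3.14, -0.002, 0.766]
contact_force: [0.4, -0.3, -0.5]
width: 0.0004
finger_force: 0.0
```

View pics/d.png

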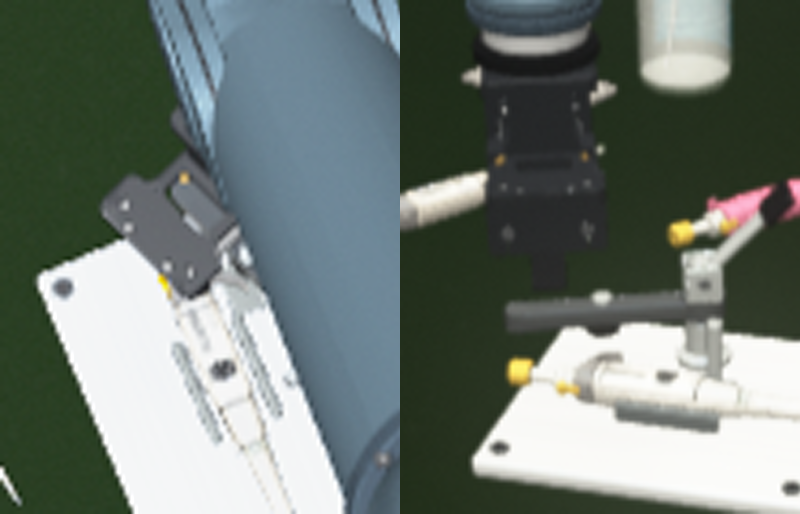

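The finger is on the far (+x) side of the strap with its tip hidden behind the bar, and nothing is in contact. I'll sweep now.

```bash
python3 -m inch '[0,-10,1,0,0,0,0,0,-17,1,0,0,0,0,2,-26,1,0,0,-0.1,0,3,-36,1,0,0,-0.2,0,4,-45,1,0,0,-0.3,0,3,-55,1,0,0,-0.4,0,2,-64,1,0,0,-0.5,0,-1,-74,1,0,0,-0.6,0,-4,-83,1,0,0,-0.7,0,-9,-91,1,0,0,-0.8,0,-14,-100,1,0,0,-0.9,0,-20,-107,1,0,0,-1.0,0,-20,-107,1,0,0,-1.0,0]'
```

```text
time_s: 5.8
ee_pos: [0.5462, 0.0718, 0.0469]
tcp_rot: [-3.141, -0.0, 1.767]
contact_force: [0.3, 0.2, -1.0]
width: 0.0007
finger_force: 0.0
```

```bash
python3 -m inch '[1,-5,0,0,0,-0.05,0,2,-9,0,0,0,-0.1,0,3,-14,0,0,0,-0.15,0,3,-18,0,0,0,-0.19,0]'
python3 - <<'E'
from h import *
a=get_image("top")[130:250,205:345]; b=get_image("scene")[150:290,195:345]
a=cv2.resize(a,(600,514),interpolation=cv2.INTER_CUBIC)[:, :400]; b=cv2.resize(b,(550,514),interpolation=cv2.INTER_CUBIC)
cv2.imwrite("pics/e.png",np.hstack([a,b])[:,:800])
E
```

```text
time_s: 6.3
ee_pos: [0.5283, 0.071, 0.0468]
tcp_rot: [3.141, -0.0, 1.96]
contact_force: [0.6, 2.3, 0.4]
width: 0.0007
finger_force: 0.7
```

View pics/e.png

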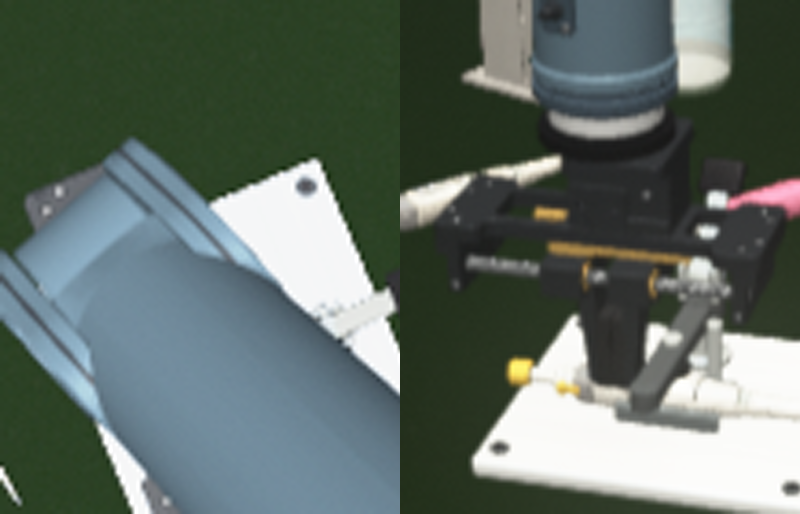

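The strap is almost across, with the finger on its +x side and the stop pin just beyond the bar. I'll push on in small steps until the force rises.

```bash
for i in 1 ; do python3 -m inch '[0,-2,0,0,0,0,0,0,-4,0,0,0,0,0,0,-4,0,0,0,0,0]'; done; python3 -c "
from h import *
s=manip.observe();print(s['contact_force'],s['moment'])"
```

```text
time_s: 6.78
ee_pos: [0.5256, 0.0696, 0.0469]
tcp_rot: [3.14, -0.0, 1.957]
contact_force: [4.5, 2.3, -2.6]
width: 0.0005
finger_force: 2.0
[ 4.47703012  2.29473004 -2.64137761] [ 0.39910502 -0.88592457  0.00762754]
```

```bash
python3 -m inch '[0,-2,0,0,0,0,0,0,-4,0,0,0,0,0,0,-4,0,0,0,0,0]'
```

```text
time_s: 7.15
ee_pos: [0.5254, 0.0696, 0.0477]
tcp_rot: [3.133, -0.001, 1.957]
contact_force: [11.6, 4.3, -7.3]
width: 0.0004
finger_force: 5.9
```

It is against the stop: the force rose to 12 N with no motion, and the position gives a strap angle of about 0. I'll retract and rise.

```bash
python3 -m inch '[0,10,0,0,0,0,0,0,30,0,0,0,0,0,0,30,-40,0,0,0,0,0,30,-90,0,0,0,0,-60,20,-125,0,0,0,0,-120,0,-125,0,0,0,0,-120,0,-125,0,0,0,0]'
python3 - <<'E'
from h import *
np.set_printoptions(precision=4,suppress=True)
P=np.load("P.npy"); s=manip.observe(); p=np.array(s["ee_pos"])
from scipy.spatial.transform import Rotation as R
M=R.from_euler("xyz",s["tcp_rot"]).as_matrix()
for r,z in((.034,.140),(.034,.124),(.041,.112),(.049,.100),(.055,.090),(.058,.080)):
    print(r,z,1e3*M.T@(W(P,(0,-.062-r,z))-p))
print(s["ee_pos"],s["tcp_rot"],s["contact_force"])
b=get_image("scene")[150:290,195:395]
cv2.imwrite("pics/f.png",cv2.resize(b,None,fx=4,fy=4,interpolation=cv2.INTER_CUBIC))
E
```

```text
time_s: 8.02
ee_pos: [0.5656, -0.0501, 0.1713]
tcp_rot: [-3.138, 0.003, 1.948]
contact_force: [-0.1, 0.8, 0.6]
width: 0.0008
finger_force: 0.0
0.034 0.14 [ -2.237  -16.7088  31.3846]
0.034 0.124 [ -2.1945 -16.6489  47.3844]
0.041 0.112 [ -9.1621 -16.5207  59.4026]
0.049 0.1 [-17.1296 -16.3806  71.4234]
0.055 0.09 [-23.1026 -16.2718  81.4389]
0.058 0.08 [-26.0758 -16.1987  91.4467]
[ 0.5656 -0.0501  0.1713] [-3.1378  0.0027  1.9481] [-0.0752  0.7615  0.6175]
```

View pics/f.png

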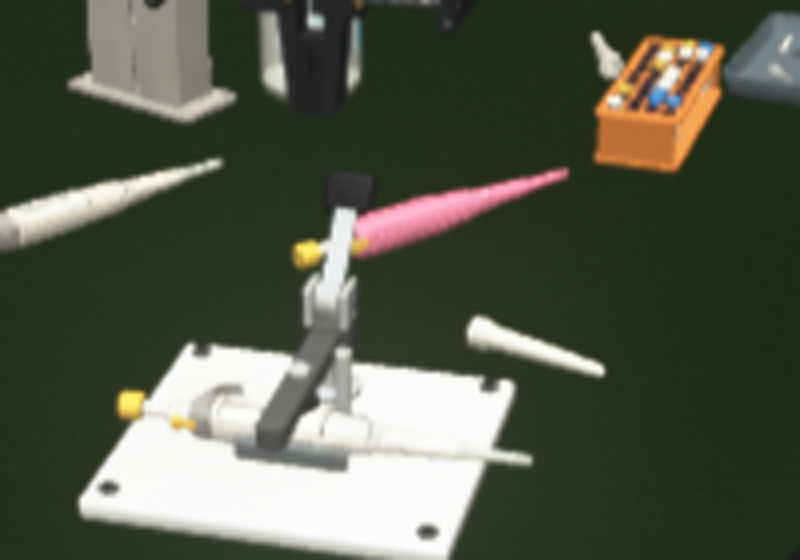

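The strap lies across the pipette against the pin, the lever is raised with its pad at crop (352,190), and the pipette and loose items look undisturbed. I'll move over the pad and begin pressing.

```bash
python3 -c "
from h import *
P=np.load('P.npy');print(proj('scene',W(P,leverpt(0,0))),'seen 283 197.5')"
python3 -m inch '[-2,-16,10,0,0,0,0,-2,-16,31,0,0,0,0,-2,-16,40,0,0,0,0,-2,-16,47,0,0,0,0,-6,-16,53,0,0,0,0,-9,-16,59,0,0,0,0,-9,-16,59,0,0,0,0]'
```

```text
[281.4716632  196.07280965] seen 283 197.5
time_s: 8.95
ee_pos: [0.5555, -0.058, 0.1127]
tcp_rot: [3.141, 0.0, 1.956]
contact_force: [0.5, -0.5, 0.3]
width: 0.0004
finger_force: 0.3
```

```bash
python3 - <<'E'
from h import *
s=manip.observe(); print(s["ee_pos"],s["tcp_rot"],s["contact_force"])
b=get_image("scene")[120:260,195:395]
cv2.imwrite("pics/g.png",cv2.resize(b,None,fx=4,fy=4,interpolation=cv2.INTER_CUBIC))
E
```

```text
[ 0.55546448 -0.05797287  0.11271459] [3.14087898e+00 1.68470193e-04 1.95632316e+00] [ 0.51961019 -0.4854832   0.26460801]
```

View pics/g.png

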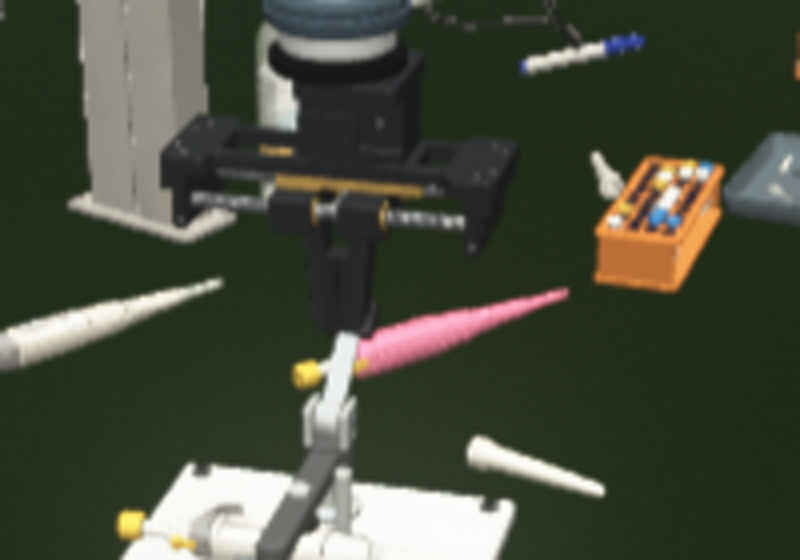

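```bash
python3 -m inch '[-3,-4,4,0,0,0,0,-7,-4,7,0,0,0,0,-11,-4,12,0,0,0,0,-15,-4,16,0,0,0,0,-18,-4,20,0,0,0,0,-21,-4,25,0,0,0,0,-23,-4,28,0,0,0,0,-23,-4,28,0,0,0,0]'
```

```text
time_s: 10.0
ee_pos: [0.5599, -0.0813, 0.0844]
tcp_rot: [-3.141, 0.001, 1.956]
contact_force: [0.5, 0.6, 0.0]
width: 0.0004
finger_force: 0.0
```

```bash
python3 -m inch '[0,0,2,0,0,0,0,0,0,4,0,0,0,0,0,0,6,0,0,0,0,0,0,6,0,0,0,0]'
```

```text
time_s: 10.5
ee_pos: [0.5604, -0.0816, 0.0796]
tcp_rot: [-3.142, 0.002, 1.956]
contact_force: [-2.0, -3.0, 10.3]
width: 0.0005
finger_force: 5.2
```

```bash
python3 - <<'E'
from h import *
b=get_image("scene")[150:290,195:395]
cv2.imwrite("pics/i.png",cv2.resize(b,None,fx=4,fy=4,interpolation=cv2.INTER_CUBIC))
E
```

```text
(no output)
```

View pics/i.png

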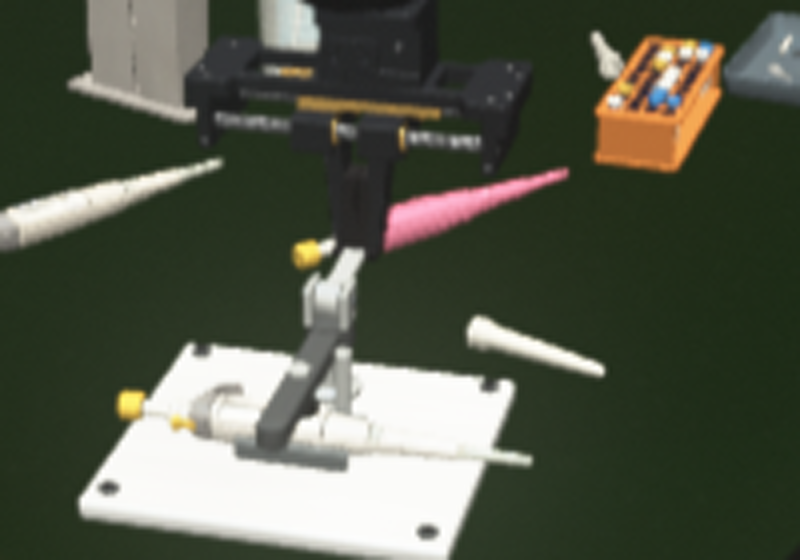

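The lever is nearly level under the finger, the force is rising, and the strap has not moved. I'll press a little harder to confirm the stop.

```bash
python3 -m inch '[0,0,3,0,0,0,0,0,0,5,0,0,0,0,0,0,5,0,0,0,0,0,0,5,0,0,0,0]'
```

```text
time_s: 11.05
ee_pos: [0.5608, -0.0817, 0.0781]
tcp_rot: [-3.141, 0.005, 1.956]
contact_force: [-14.7, -3.0, 46.4]
width: 0.0005
finger_force: 23.1
```

```bash
python3 -m inch '[0,0,-8,0,0,0,0,0,0,-40,0,0,0,0,0,0,-90,0,0,0,0,-60,0,-140,0,0,0,0,-120,0,-160,0,0,0,0,-180,0,-160,0,0,0,0,-240,0,-160,0,0,0,0,-240,0,-160,0,0,0,0]'
python3 - <<'E'
from h import *
P=np.load('P.npy'); print(manip.observe()["contact_force"])
f=lambda X,n:(proj(n,X))
print(f(W(P,leverpt(0,.82)),'scene'),f(W(P,leverpt(0,.82)),'top'),f(W(P,(0,.06,.058)),'top'))
b=get_image("scene")[180:320,170:370]; a=get_image("top")[155:275,205:320]
b=cv2.resize(b,(480,336),interpolation=cv2.INTER_CUBIC);a=cv2.resize(a,(322,336),interpolation=cv2.INTER_CUBIC)
cv2.imwrite("pics/j.png",np.hstack([b,a])[:,:800])
E
```

```text
time_s: 12.05
ee_pos: [0.6498, -0.3085, 0.2321]
tcp_rot: [-3.14, 0.001, 1.95]
contact_force: [-0.6, -0.1, 0.1]
width: 0.0001
finger_force: 0.0
[-0.6305183  -0.10044271  0.12729922]
[284.57059683 208.91101342] [306.55150786 196.74330725] [234.76366387 227.69299026]
```

View pics/j.png

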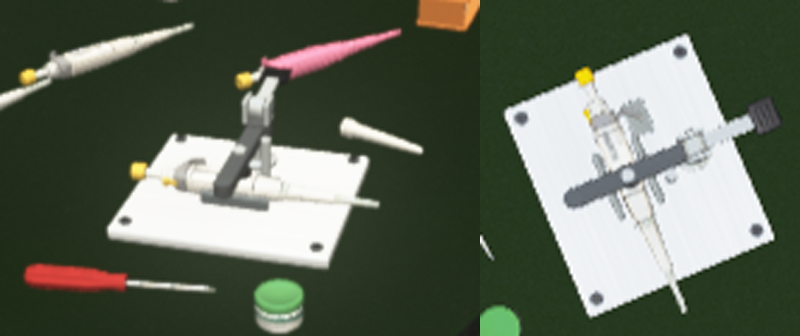

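In the last pictures the strap lies straight across the pipette, and its end and the lever pad are within about 2 px of the closed and down predictions. The jar, driver and nose cone have not moved.

```bash
python3 -c "
from cell import manip
print(manip.sign_off())"
```

```text
the job is handed in; nothing more can be done
None
```

The strap is closed across the pipette against its stop pin and the cam lever is pressed fully down; I handed the job in at about 12 s, with the arm clear and the pipette, jar, screwdriver and nose cone showing no visible shift in the last pictures.

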